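# Tip the brass thumb nuts out of a divided organiser

### The job

Lift the blue organiser by its black handle post, tip it toward the corner of the compartment with the three brass thumb nuts so that just these slide out of that corner's spout into the steel tray, and stand the organiser back level in the middle of its round rubber mat. All other parts must stay in their own compartments, and the lens stand, vial, objective can and swab pot must not be disturbed.

Things in the scene. Friction and masses are not known exactly. Their poses are not given: they have to be found in the camera images.
- organiser: Blue plastic parts organiser, 132 x 132 mm, walls 34 mm high, 3 mm thick, floor 4 mm thick, about 0.4 kg loaded. Origin at the centre of its underside, z up, x and y square to its walls. Dividers along its x and y axes make four compartments, one per quadrant; each has a spout at its outer corner. Slippery inside (friction 0.2 to 0.3). Starts upright on the mat, turned by any angle.
- handle (a point): Point on the axis of the organiser's handle, a square black post of 22 x 22 mm at its centre, faces square to the organiser's x and y, reaching to 92 mm above the organiser's origin. The point is 78 mm above the origin; take the post 60 to 90 mm above the origin.
- spout (a point): Lip of the spout at the organiser's +x +y corner, 71 mm from the centre along the diagonal, 9.5 mm above the origin; the other three corners are alike. Each corner is cut off at 45 degrees (32 mm off each side) with no wall, opening 41 mm wide; the floor rises there at 15 degrees. Parts leave it only when the organiser is tipped 30 to 45 degrees straight toward that corner; other compartments keep theirs.
- tray: Steel parts tray, fixed, open, 140 (x) x 120 (y) mm with a 6 mm flange all round, 30 mm high, 3 mm walls and floor. Origin at the centre of its underside, z up. It and the mat may be on either side (left/right).
- mat: Round black rubber mat, fixed, diameter 160 mm, 3 mm thick, where the organiser lives. Origin at the centre of its underside (its top is 3 mm higher).
- lens_stand: Black post holder with a lens on top, loose bystander between mat and tray, base 70 (x) x 44 (y) mm, 129 mm tall. Origin on the table under its middle. Not to be disturbed.
- blue_vial: Small white vial with a blue cap, loose bystander, diameter 22 mm, 60 mm tall. Origin at the centre of its underside. Not to be disturbed.
- objective_can: Objective can with black body and cream screw cap, loose bystander, diameter 38 mm, 58 mm tall. Origin at the centre of its underside. Not to be disturbed.
- swab_pot: White pot of cotton swabs, loose bystander, diameter 52 mm, 101 mm tall. Origin at the centre of its underside. Not to be disturbed.
- parts_drawers: Dark small-parts drawer unit, fixed, always in the same place at the left, 196 (x) x 260 (y) mm, 124 mm tall. Origin at the centre of its underside. Not used.
- brass_1: Brass thumb nut 1 of 3: flange diameter 12 mm, 9 mm tall, 12 g. All three start in one compartment, the organiser's +x +y quadrant. Origin at the centre of its underside.
- brass_2: Brass thumb nut 2 of 3: flange diameter 12 mm, 9 mm tall, 12 g. All three start in one compartment, the organiser's +x +y quadrant. Origin at the centre of its underside.
- brass_3: Brass thumb nut 3 of 3: flange diameter 12 mm, 9 mm tall, 12 g. All three start in one compartment, the organiser's +x +y quadrant. Origin at the centre of its underside.
- black_1: Black thumb nut, diameter 12 mm, 9 mm tall, 12 g, 1 of 2; starts and stays in the organiser's -x +y quadrant, which holds only its kind. Origin at the centre of its underside.
- black_2: Black thumb nut, diameter 12 mm, 9 mm tall, 12 g, 2 of 2; starts and stays in the organiser's -x +y quadrant, which holds only its kind. Origin at the centre of its underside.
- hexnut_1: Plain steel hexagon nut, 15 mm across, 8 mm tall, 12 g, 1 of 2; starts and stays in the organiser's -x -y quadrant, which holds only its kind. Origin at the centre of its underside.
- hexnut_2: Plain steel hexagon nut, 15 mm across, 8 mm tall, 12 g, 2 of 2; starts and stays in the organiser's -x -y quadrant, which holds only its kind. Origin at the centre of its underside.
- spacer_1: White round spacer, diameter 13 mm, 10 mm tall, 12 g, 1 of 2; starts and stays in the organiser's +x -y quadrant, which holds only its kind. Origin at the centre of its underside.
- spacer_2: White round spacer, diameter 13 mm, 10 mm tall, 12 g, 2 of 2; starts and stays in the organiser's +x -y quadrant, which holds only its kind. Origin at the centre of its underside.

How it is judged:
On the way, in this order (a step that is already met when the one before it is completed fails the run):
1. the organiser is off the mat and tipped by more than 20 degrees, the other parts in their compartments (angle between organiser's own z axis and vertical above 0.35 rad and height (world z) of organiser above 0.03 m and x of black_1 in the frame of organiser between -0.066 and 0 m and y of black_1 in the frame of organiser between 0 and 0.066 m and z of black_1 in the frame of organiser between 0 and 0.034 m and x of black_2 in the frame of organiser between -0.066 and 0 m and y of black_2 in the frame of organiser between 0 and 0.066 m and z of black_2 in the frame of organiser between 0 and 0.034 m and x of hexnut_1 in the frame of organiser between -0.066 and 0 m and y of hexnut_1 in the frame of organiser between -0.066 and 0 m and z of hexnut_1 in the frame of organiser between 0 and 0.034 m and x of hexnut_2 in the frame of organiser between -0.066 and 0 m and y of hexnut_2 in the frame of organiser between -0.066 and 0 m and z of hexnut_2 in the frame of organiser between 0 and 0.034 m and x of spacer_1 in the frame of organiser between 0 and 0.066 m and y of spacer_1 in the frame of organiser between -0.066 and 0 m and z of spacer_1 in the frame of organiser between 0 and 0.034 m and x of spacer_2 in the frame of organiser between 0 and 0.066 m and y of spacer_2 in the frame of organiser between -0.066 and 0 m and z of spacer_2 in the frame of organiser between 0 and 0.034 m), for 0.1 s.
2. all three brass thumb nuts lie in the tray (x of brass_1 in the frame of tray between -0.068 and 0.068 m and y of brass_1 in the frame of tray between -0.058 and 0.058 m and z of brass_1 in the frame of tray between -0.002 and 0.03 m and x of brass_2 in the frame of tray between -0.068 and 0.068 m and y of brass_2 in the frame of tray between -0.058 and 0.058 m and z of brass_2 in the frame of tray between -0.002 and 0.03 m and x of brass_3 in the frame of tray between -0.068 and 0.068 m and y of brass_3 in the frame of tray between -0.058 and 0.058 m and z of brass_3 in the frame of tray between -0.002 and 0.03 m), for 0.2 s.
At the end, for the whole second after the job is handed in: All three brass thumb nuts rest in the tray; the two black nuts, two hexagon nuts and two spacers are each in the compartment they started in; the organiser stands released and level (within 2 degrees) on the mat, its centre within 30 mm of the mat's (all of step 2 and x of black_1 in the frame of organiser between -0.066 and 0 m and y of black_1 in the frame of organiser between 0 and 0.066 m and z of black_1 in the frame of organiser between 0 and 0.034 m and x of black_2 in the frame of organiser between -0.066 and 0 m and y of black_2 in the frame of organiser between 0 and 0.066 m and z of black_2 in the frame of organiser between 0 and 0.034 m and x of hexnut_1 in the frame of organiser between -0.066 and 0 m and y of hexnut_1 in the frame of organiser between -0.066 and 0 m and z of hexnut_1 in the frame of organiser between 0 and 0.034 m and x of hexnut_2 in the frame of organiser between -0.066 and 0 m and y of hexnut_2 in the frame of organiser between -0.066 and 0 m and z of hexnut_2 in the frame of organiser between 0 and 0.034 m and x of spacer_1 in the frame of organiser between 0 and 0.066 m and y of spacer_1 in the frame of organiser between -0.066 and 0 m and z of spacer_1 in the frame of organiser between 0 and 0.034 m and x of spacer_2 in the frame of organiser between 0 and 0.066 m and y of spacer_2 in the frame of organiser between -0.066 and 0 m and z of spacer_2 in the frame of organiser between 0 and 0.034 m and horizontal distance between organiser and mat below 0.03 m and angle between organiser's own z axis and vertical below 0.04 rad and height (world z) of organiser below 0.006 m and linear speed of organiser below 0.02 m/s and linear speed of each of brass_1, brass_2, brass_3 below 0.03 m/s); the robot touches nothing.
It fails at once if lens stand moved by more than 15 mm or tipped over (distance of lens_stand from where it was at the start of the episode above 0.015 m or angle between lens_stand's own z axis and vertical above 0.3 rad).
It fails at once if blue vial moved by more than 15 mm or tipped over (distance of blue_vial from where it was at the start of the episode above 0.015 m or angle between blue_vial's own z axis and vertical above 0.3 rad).
It fails at once if objective can moved by more than 15 mm or tipped over (distance of objective_can from where it was at the start of the episode above 0.015 m or angle between objective_can's own z axis and vertical above 0.3 rad).
It fails at once if swab pot moved by more than 15 mm or tipped over (distance of swab_pot from where it was at the start of the episode above 0.015 m or angle between swab_pot's own z axis and vertical above 0.3 rad).
It also fails if it takes over 64 s, if anything falls off the work surface, if the arm or the gripper's body presses on something with over 40 N, if the wrist force passes 120 N, or if a joint passes its speed limit or range.

### The arm

A 6-joint arm with a two-finger parallel gripper is mounted at the origin on a cart in front of the work surface, level with it; the furniture and walls round the work are solid. World frame = base frame: x ahead of the robot, y to its left, z up, the work surface at z = 0. Lengths are in m, angles in rad, forces in N, time in s.
With the tool pointing down it reaches from about 0.35 to 0.975 m from the base axis. Payload 4.9 kg.
Tool frame: the origin (TCP) lies between the finger pads; the fingertips stand 17 mm ahead of it and the grasp point (between the pads) lies 2 mm behind it (manip.nose_length is the distance from the TCP to the fingertips, in m); z points along the fingers, y is the line along which they close (so a half turn about z gives the same grasp; the last joint's range is limited). The gripper opens to 85 mm and grips with 20 to 120 N. Pads are 22 mm wide; open, the fingers measure 114 mm over their backs; the gripper's body (76 mm by 85 mm) begins 54 mm behind the grasp point. The pads swing forward as they close: fully open they stand 13 mm farther back than shut.
Start: joints at [1.061, 0.053, 1.613, -0, 1.476, -0.119], TCP at [0.238, 0.578, 0.248] pointing down, gripper open.
Joint ranges: [-3.01, 3.01], [-1.01, 2.22], [0.06, 2.58], [-1.02, 4.17], [0.09, 2.62], [-3.14, 3.14]. Speed limits (rad/s): [2.57, 2.57, 3.14, 3.14, 3.14, 3.14].

### API

Orientations are given as a unit quaternion [w, x, y, z].
In Python, from plant import manip gives the robot as it stands. The module is installed in compiled form; this text tells all that it offers.
- The arm moves only by the tool apply_moves, never from a script. Its argument "moves" is a list of rows, each a list of 3 entries, a list of its own where there are three numbers: the turn, a rotation vector about the tool's x, y, z in rad, then the shift along the tool's x, y, z in cm, then the closure, from -1 (fully open) to 1 (shut), so that 0 is half open. A call has 1 to 20 rows; each row is the pose to reach, as a shift and turn from the pose commanded when the call began, along the tool's axes at that moment; what a row does not reach only later rows make up. A row lasts 1/10 s, in which the tool goes at most 50 mm and 8.59 degrees, less where a joint would pass 70% of its speed; a pose out of reach is approached as far as the arm can. A call with a gripper value outside its range is refused whole. The fingers move at their own pace and stop on an object; the grip force is fixed at half the most. Time passes only in rows, so rows that repeat a pose let the fingers close. It gives the time, the measured TCP pose, the force, the opening and the grip force at its end, in the units of the state.
- manip.state(): the state, without advancing time (a new reading comes with each control period).
- manip.grab_frame(name): name is "scene" or "top"; returns a dict with "image" (480x640x3 uint8, red, green, blue), "K" (3x3 intrinsics, pixels), "rvec" (rotation vector, rad) and "tvec" (3), from world to camera coordinates, as OpenCV has them. Camera axes: x right, y down, z forward; pixel columns grow to the right and rows downward; lengths in m; the calibration is good to about 2 mm. A picture is of the moment at which its call begins. There is no depth.
- manip.job_done(): hands the job in; it is judged then, once.
Trained networks look in a picture, given as the dict that the camera call returned (one of the last four; its "shot" number tells which), for a name from the list of things; names that differ only in an ending like _2 or _b are one class to them, and where a whole thing is asked for, a point or a joint stands for the part that bears it (a point fixed in the world has none). Each returns a list of dicts, best first, with "score" (0 to 1); they miss things now and then, are a little off and sometimes report something else, mostly with a low value. They report only what shows in the picture. A call takes as long as a camera call.
- manip.look_for(picture, label): "location" ([x, y, z] in m, in the coordinates of the camera as it stood for that picture, good to about 4 mm: the middle of the surface that is visible of it).
- manip.silhouettes(picture, label): "pixels" (480x640 bool, what is visible of it).
- manip.spot_point(picture, label): "location" ([x, y, z] in m, in the coordinates of the camera as it stood for that picture, good to about 4 mm: a listed point, or the origin of a listed thing).
The state is a dict: "time": time; "joint_pos": joint angles; "joint_vel": joint speeds; "joint_efforts": joint torques, N m; "tool_pos": TCP position; "tool_rot": TCP orientation; "contact_force": force on the tool from outside, world axes, zero at the start; "ft_torque": the same for the moment, N m; "gripper_width": opening from 0.0 (shut) to 1.0 (fully open); "grasp_force": force on a finger pad.
Only numpy, scipy, OpenCV 4.12 (cv2) and the standard library are available. Lean on these libraries where they do the work, as an engineer would, in place of code of your own. Each camera call takes 0.05 s, during which the arm holds its last target. There are 200 camera calls.

## Working session

There is one attempt and no reset: what is moved stays moved. The work goes in short steps, Python scripts to look and compute and a tool call to move; the robot and the scene stay as the last step left them, time stands still between calls to the robot, and variables do not carry over. Pictures are saved under pics/ and viewed, at most 10 in all, crops included, and the job is handed in when it is done.

Besides the shell and the picture viewer there is one more tool, called after ">>>" as name([rows], argument=value, ...), one row to a line, values as JSON. apply_moves: Moves the arm, as the interface text tells. Its arguments: {"type":"object","properties":{"moves":{"type":"array"}},"required":["moves"]}

```bash
mkdir -p pics
cat > h.py <<'E'
import numpy as np,cv2
from scipy.spatial.transform import Rotation as R
from plant import manip
def w(p,l):
    l=np.array(l);return R.from_rotvec(np.ravel(p['rvec'])).inv().apply(l-np.ravel(p['tvec']))
E
python3 - <<'E'
from h import *
s=manip.state();print(s['time'],s['tool_pos'],s['tool_rot'])
for c in ['scene','top']:
    p=manip.grab_frame(c);cv2.imwrite(f'pics/{c}0.png',p['image'][:,:,::-1])
    for n in ['organiser','handle','spout','tray','mat','lens_stand','blue_vial','objective_can','swab_pot','brass_1','black_1','hexnut_1','spacer_1']:
        print(c,n,[(round(d['score'],2),w(p,d['location']).round(3).tolist()) for d in manip.spot_point(p,n)[:4]])
E
```

```text
0.0 [0.23779399 0.57736879 0.24707013] [-3.34472428e-04  1.94147594e-01  9.80971787e-01 -9.76090378e-04]
scene organiser [(0.78, [0.545, 0.025, 0.004])]
scene handle [(0.72, [0.547, 0.024, 0.081])]
scene spout [(0.86, [0.482, 0.054, 0.019])]
scene tray [(0.92, [0.463, -0.273, 0.005]), (0.44, [0.483, 0.051, 0.017])]
scene mat []
scene lens_stand [(0.58, [0.444, -0.124, 0.002])]
scene blue_vial [(0.61, [0.643, -0.116, 0.0])]
scene objective_can [(0.65, [0.433, 0.244, -0.0])]
scene swab_pot [(0.65, [0.707, -0.125, 0.0]), (0.41, [0.583, 0.023, 0.006]), (0.18, [0.548, 0.023, 0.002])]
scene brass_1 [(0.74, [0.573, 0.054, 0.008]), (0.59, [0.505, 0.027, 0.004]), (0.54, [0.518, 0.052, 0.007]), (0.45, [0.523, 0.037, 0.007])]
scene black_1 [(0.59, [0.484, 0.052, 0.015]), (0.54, [0.464, -0.275, 0.005]), (0.42, [0.522, -0.009, 0.004]), (0.36, [0.541, -0.019, 0.008])]
scene hexnut_1 [(0.61, [0.587, 0.02, 0.007]), (0.54, [0.544, 0.023, 0.084])]
scene spacer_1 [(0.55, [0.572, 0.057, 0.008]), (0.27, [0.544, -0.015, 0.008])]
top organiser [(0.8, [0.546, 0.021, -0.001])]
top handle [(0.77, [0.549, 0.026, 0.082])]
top spout [(0.9, [0.482, 0.052, 0.015])]
top tray [(0.68, [0.46, -0.272, 0.004])]
top mat [(0.3, [0.587, 0.006, 0.007])]
top lens_stand [(0.69, [0.443, -0.126, 0.0]), (0.66, [0.545, 0.025, -0.001])]
top blue_vial []
top objective_can [(0.82, [0.432, 0.245, -0.002]), (0.66, [0.711, -0.125, -0.001])]
top swab_pot [(0.85, [0.707, -0.122, -0.0])]
top brass_1 [(0.59, [0.512, 0.05, 0.007]), (0.52, [0.524, 0.038, 0.007]), (0.5, [0.508, 0.024, 0.01]), (0.33, [0.589, 0.014, 0.009])]
top black_1 [(0.6, [0.54, -0.016, 0.005]), (0.56, [0.523, -0.012, 0.005]), (0.22, [0.51, 0.026, 0.005])]
top hexnut_1 [(0.56, [0.588, 0.009, 0.007]), (0.52, [0.579, -0.0, 0.004])]
top spacer_1 [(0.55, [0.573, 0.057, 0.006]), (0.46, [0.552, 0.058, 0.008])]
```

View pics/scene0.png

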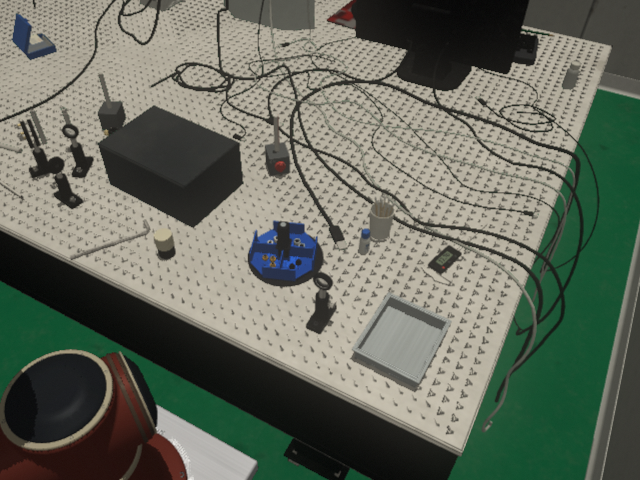

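View pics/top0.png

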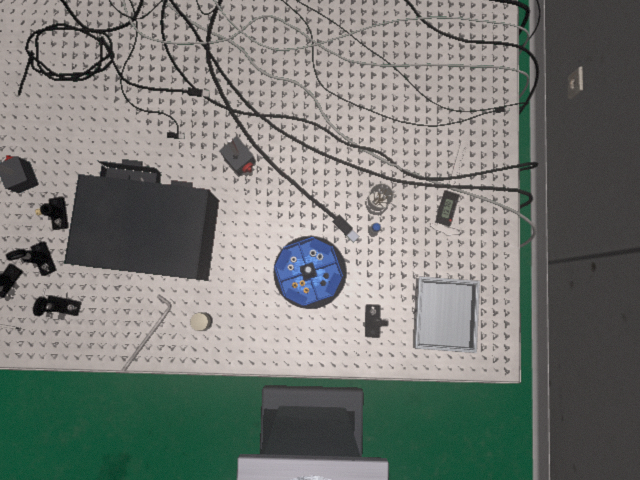

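The scene view shows the organiser on its mat at about (285,252), the lens stand at (322,305), the tray at (402,340), the vial at (364,241) and the swab pot at (381,220). The top view agrees: organiser (308,271), brass nuts at about (300,287), tray (447,314), lens stand (373,320). The network positions match both pictures. The spout bearing is about 156°, so I'll refine it next.

```bash
cat > m.py <<'E'
from h import *
def avg(n,names,cams=('top','scene'),ms=.5):
    o={k:[] for k in names}
    for i in range(n):
        for c in cams:
            p=manip.grab_frame(c)
            for k in names:
                d=manip.spot_point(p,k)
                if d and d[0]['score']>ms:o[k].append(w(p,d[0]['location']))
    return {k:np.median(v,axis=0).round(4) if v else None for k,v in o.items()}
def rel(target,bearing_deg,axis=None,tilt=0):
    """row to tool pose: down with tool x at bearing, then tilted about world axis"""
    s=manip.state();q=s['tool_rot'];r0=R.from_quat([q[1],q[2],q[3],q[0]])
    b=np.radians(bearing_deg);x=np.array([np.cos(b),np.sin(b),0]);z=np.array([0,0,-1.])
    r=R.from_matrix(np.c_[x,np.cross(z,x),z])
    if axis is not None:r=R.from_rotvec(np.array(axis)*np.radians(tilt))*r
    print('turn',(r0.inv()*r).as_rotvec().round(4),'shift cm',(r0.inv().apply(np.array(target)-s['tool_pos'])*100).round(2))
E
python3 - <<'E'
from m import *
a=avg(4,['organiser','handle','spout','tray','lens_stand'])
print(a)
c=(a['handle']+a['organiser'])[:2]/2
for q in (c,a['handle'][:2]):
    d=a['spout'][:2]-q;print(q,np.degrees(np.arctan2(d[1],d[0])),np.hypot(*d))
p=manip.grab_frame('top');m=manip.silhouettes(p,'organiser')[0]['pixels'].astype(np.uint8)
cs=max(cv2.findContours(m,0,2)[0],key=cv2.contourArea)
print(cv2.minAreaRect(cs))
# world bearing of image axes
pr=lambda X:cv2.projectPoints(np.array([X],float),p['rvec'],p['tvec'],p['K'],None)[0].ravel()
print(pr([.547,.024,.037]),pr([.597,.024,.037]),pr([.547,.074,.037]))
cv2.imwrite('pics/crop.png',cv2.resize(p['image'][225:315,265:355,::-1],(540,540),interpolation=cv2.INTER_CUBIC))
E
```

```text
{'organiser': array([0.545 , 0.0239, 0.0014]), 'handle': array([0.5461, 0.0237, 0.0812]), 'spout': array([0.4826, 0.0544, 0.0148]), 'tray': array([ 0.4619, -0.2723,  0.0028]), 'lens_stand': array([ 4.444e-01, -1.250e-01, -4.000e-04])}
[0.54555 0.0238 ] 154.0756097514982 0.06999330325109682
[0.5461 0.0237] 154.19787859886677 0.07053183678311524
((308.05078125, 270.89385986328125), (61.96000671386719, 62.40376663208008), 70.55996704101562)
[307.15176973 269.56424818] [307.85142412 245.98589064] [283.45738856 268.8879761 ]
```

View pics/crop.png

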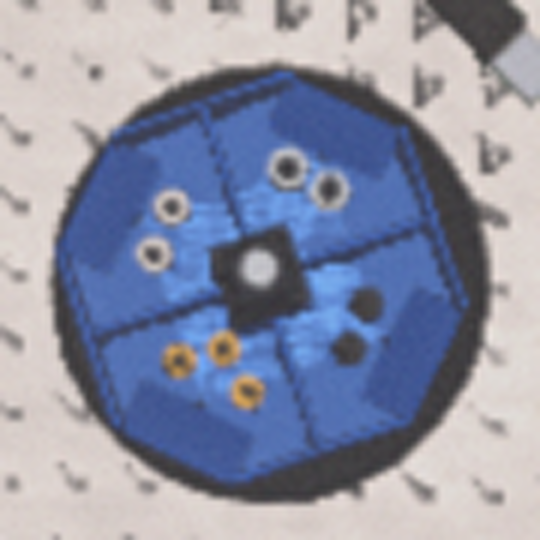

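The crop shows the dividers at about 18.5° in the image, with the brass compartment at lower left (215,370). The organiser yaw is therefore about 110°, and I'll grasp with tool x at bearing 110°.

Run:
```python
from m import *
rel([.546,.024,.20],110); rel([.546,.024,.077],110)
p=manip.grab_frame('top')
pr=lambda X:cv2.projectPoints(np.array([X],float),p['rvec'],p['tvec'],p['K'],None)[0].ravel()
print(pr([.546,.024,.003]),pr([.546,.024,.037]))
```

```text
turn [-0.      0.      0.8309] shift cm [-49.57 -39.48   4.83]
turn [-0.      0.      0.8309] shift cm [-49.57 -39.48  17.13]
[307.25857212 270.81334444] [307.13771807 270.03778926]
```

>>> apply_moves([
  [[0, 0, 0.83], [-49.6, -39.5, 4.8], -1],
  [[0, 0, 0.83], [-49.6, -39.5, 4.8], -1],
  [[0, 0, 0.83], [-49.6, -39.5, 4.8], -1],
  [[0, 0, 0.83], [-49.6, -39.5, 4.8], -1],
  [[0, 0, 0.83], [-49.6, -39.5, 4.8], -1],
  [[0, 0, 0.83], [-49.6, -39.5, 4.8], -1],
  [[0, 0, 0.83], [-49.6, -39.5, 4.8], -1],
  [[0, 0, 0.83], [-49.6, -39.5, 4.8], -1],
  [[0, 0, 0.83], [-49.6, -39.5, 4.8], -1],
  [[0, 0, 0.83], [-49.6, -39.5, 4.8], -1],
  [[0, 0, 0.83], [-49.6, -39.5, 4.8], -1],
  [[0, 0, 0.83], [-49.6, -39.5, 4.8], -1],
  [[0, 0, 0.83], [-49.6, -39.5, 4.8], -1],
  [[0, 0, 0.83], [-49.6, -39.5, 4.8], -1],
  [[0, 0, 0.83], [-49.6, -39.5, 4.8], -1],
  [[0, 0, 0.83], [-49.6, -39.5, 4.8], -1],
  [[0, 0, 0.83], [-49.6, -39.5, 4.8], -1],
  [[0, 0, 0.83], [-49.6, -39.5, 4.8], -1],
])

```text
time: 5.75
tool_pos: [0.5459, 0.0248, 0.2005]
tool_rot: [0.0, 0.572, 0.82, 0.0]
contact_force: [-0.6, -0.2, -0.4]
gripper_width: 1.0
grasp_force: 0.0
```

Run:
```python
from m import *
s=manip.state();print(s['time'],s['tool_pos'],s['joint_pos'])
rel([.546,.024,.077],110)
```

```text
5.75 [0.54593354 0.02475966 0.20052837] [-9.09097745e-02 -1.01073255e-01  1.84476152e+00  7.64872087e-05
  1.39747829e+00 -4.42643882e-01]
turn [0.0004 0.0001 0.0027] shift cm [-0.07 -0.03 12.35]
```

>>> apply_moves([
  [[0, 0, 0], [-0.1, 0, 4], -1],
  [[0, 0, 0], [-0.1, 0, 8], -1],
  [[0, 0, 0], [-0.1, 0, 10], -1],
  [[0, 0, 0], [-0.1, 0, 12.3], -1],
  [[0, 0, 0], [-0.1, 0, 12.3], -1],
  [[0, 0, 0], [-0.1, 0, 12.3], -0.4],
  [[0, 0, 0], [-0.1, 0, 12.3], 0],
  [[0, 0, 0], [-0.1, 0, 12.3], 0.2],
  [[0, 0, 0], [-0.1, 0, 12.3], 0.3],
  [[0, 0, 0], [-0.1, 0, 12.3], 0.4],
  [[0, 0, 0], [-0.1, 0, 12.3], 0.5],
  [[0, 0, 0], [-0.1, 0, 12.3], 0.6],
  [[0, 0, 0], [-0.1, 0, 12.3], 1],
  [[0, 0, 0], [-0.1, 0, 12.3], 1],
  [[0, 0, 0], [-0.1, 0, 12.3], 1],
  [[0, 0, 0], [-0.1, 0, 12.3], 1],
])

```text
time: 7.35
tool_pos: [0.5469, 0.0227, 0.0781]
tool_rot: [0.0, 0.573, 0.819, 0.0]
contact_force: [-2.5, 0.1, 5.8]
gripper_width: 0.25
grasp_force: 59.9
```

>>> apply_moves([
  [[0, 0, 0], [0, 0, -1], 1],
  [[0, 0, 0], [0, 0, -2.5], 1],
  [[0, 0, 0], [0, 0, -4.5], 1],
  [[0, 0, 0], [0, 0, -6.5], 1],
  [[0, 0, 0], [0, 0, -8.5], 1],
  [[0, 0, 0], [0, 0, -10.5], 1],
  [[0, 0, 0], [0, 0, -12.5], 1],
  [[0, 0, 0], [0, 0, -14.5], 1],
  [[0, 0, 0], [0, 0, -16], 1],
  [[0, 0, 0], [0, 0, -16.5], 1],
  [[0, 0, 0], [0, 0, -16.5], 1],
])

```text
time: 8.45
tool_pos: [0.5468, 0.0227, 0.2431]
tool_rot: [0.001, 0.573, 0.819, 0.0]
contact_force: [-0.3, -0.6, -3.8]
gripper_width: 0.249
grasp_force: 59.1
```

Run:
```python
from m import *
s=manip.state();print(s['time'],s['tool_pos'])
a=avg(1,['handle','organiser','spout','mat','tray'],ms=.25);print(a)
d=a['spout']-a['handle'];print(np.degrees(np.arctan2(d[1],d[0])))
p=manip.grab_frame('scene');cv2.imwrite('pics/lift.png',p['image'][150:450,150:550,::-1])
```

```text
8.45 [0.54679332 0.02274761 0.24307363]
{'handle': array([0.5448, 0.0241, 0.2475]), 'organiser': array([ 0.4632, -0.2743,  0.0021]), 'spout': array([0.4842, 0.0559, 0.1791]), 'mat': None, 'tray': array([ 0.4623, -0.276 ,  0.0048])}
152.31164610884656
```

View pics/lift.png

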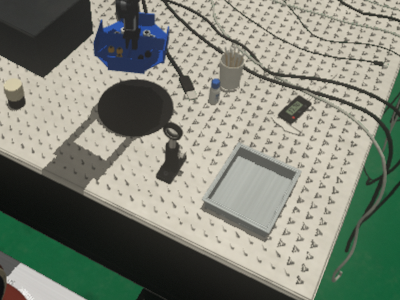

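The lift worked: the organiser hangs level at crop (130,40), the bare mat's centre is near crop (135,107) and nothing was disturbed. Next I'll carry it over to the tray.

Run:
```python
from m import *
rel([.547,-.273,.243],135)
p=manip.grab_frame('scene')
m=(p['image'].astype(int).sum(2)<150).astype(np.uint8);m[:,:242]=0;m[:222]=0;m[290:]=0;m[:,335:]=0
cs=max(cv2.findContours(m,0,1)[0],key=cv2.contourArea);e=cv2.fitEllipse(cs);print(e)
u=cv2.undistortPoints(np.array([[e[0]]]),p['K'],None).ravel()
Rm=R.from_rotvec(np.ravel(p['rvec'])).inv();d=Rm.apply([*u,1]);c=Rm.apply(-np.ravel(p['tvec']));print(c+d*(.003-c[2])/d[2])
```

```text
turn [-0.000e+00 -1.000e-04 -4.354e-01] shift cm [-27.8  -10.1   -0.07]
((283.1737976074219, 257.25079345703125), (54.67463684082031, 70.16340637207031), 80.42707824707031)
[0.54132747 0.02219215 0.003     ]
```

>>> apply_moves([
  [[0, 0, -0.02], [-1, -0.4, 0], 1],
  [[0, 0, -0.05], [-2.8, -1, 0], 1],
  [[0, 0, -0.08], [-4.7, -1.7, 0], 1],
  [[0, 0, -0.11], [-6.6, -2.4, 0], 1],
  [[0, 0, -0.14], [-8.5, -3.1, 0], 1],
  [[0, 0, -0.17], [-10.4, -3.8, 0], 1],
  [[0, 0, -0.2], [-12.3, -4.5, 0], 1],
  [[0, 0, -0.23], [-14.2, -5.2, 0], 1],
  [[0, 0, -0.26], [-16.1, -5.9, 0], 1],
  [[0, 0, -0.29], [-18, -6.6, 0], 1],
  [[0, 0, -0.32], [-19.9, -7.3, 0], 1],
  [[0, 0, -0.35], [-21.8, -8, 0], 1],
  [[0, 0, -0.38], [-23.7, -8.6, 0], 1],
  [[0, 0, -0.41], [-25.6, -9.3, 0], 1],
  [[0, 0, -0.43], [-27, -9.8, 0], 1],
  [[0, 0, -0.435], [-27.8, -10.1, 0], 1],
  [[0, 0, -0.435], [-27.8, -10.1, 0], 1],
  [[0, 0, -0.435], [-27.8, -10.1, 0], 1],
])

```text
time: 10.95
tool_pos: [0.547, -0.2726, 0.2422]
tool_rot: [-0.0, 0.383, 0.924, 0.0]
contact_force: [0.3, -0.1, -4.7]
gripper_width: 0.247
grasp_force: 59.1
```

Run:
```python
from m import *
s=manip.state();print(s['time'],s['tool_pos'],s['joint_pos'].round(2) if hasattr(s['joint_pos'],'round') else s['joint_pos'])
a=avg(1,['handle','spout']);print(a);d=a['spout']-a['handle'];print(np.degrees(np.arctan2(d[1],d[0])))
for t in (10,18,25,30,35,40,43):
    c,n=np.cos(np.radians(t)),np.sin(np.radians(t))
    lz=.058
    O=np.array([.487+.071*c+.0095*n,-.273,lz+.071*n-.0095*c])
    if t<=18:O[2]+=(.06 if t==10 else .02)
    T=O+.075*np.array([-n,0,c]);print(t,O.round(3),T.round(3));rel(T,135,[0,-1,0],t)
```

```text
10.95 [ 0.54700986 -0.27255929  0.24220443] [-0.58  0.02  1.65  0.    1.47 -1.37]
{'handle': array([ 0.5491, -0.2724,  0.2464]), 'spout': array([ 0.4772, -0.2701,  0.1764])}
178.1677973473432
10 [ 0.559 -0.273  0.121] [ 0.546 -0.273  0.195]
turn [-0.1233 -0.1234  0.0002] shift cm [ 0.07 -0.15  4.75]
18 [ 0.557 -0.273  0.091] [ 0.534 -0.273  0.162]
turn [-2.221e-01 -2.221e-01  2.000e-04] shift cm [ 0.87 -0.94  8.01]
25 [ 0.555 -0.273  0.079] [ 0.524 -0.273  0.147]
turn [-3.084e-01 -3.085e-01  2.000e-04] shift cm [ 1.62 -1.69  9.5 ]
30 [ 0.553 -0.273  0.085] [ 0.516 -0.273  0.15 ]
turn [-3.701e-01 -3.702e-01  2.000e-04] shift cm [ 2.18 -2.25  9.22]
35 [ 0.551 -0.273  0.091] [ 0.508 -0.273  0.152]
turn [-4.318e-01 -4.319e-01  2.000e-04] shift cm [ 2.76 -2.83  9.  ]
40 [ 0.547 -0.273  0.096] [ 0.499 -0.273  0.154]
turn [-4.935e-01 -4.936e-01  2.000e-04] shift cm [ 3.35 -3.42  8.86]
43 [ 0.545 -0.273  0.099] [ 0.494 -0.273  0.154]
turn [-5.305e-01 -5.307e-01  2.000e-04] shift cm [ 3.7  -3.77  8.8 ]
```

>>> apply_moves([
  [[-0.03, -0.03, 0], [0, 0, 1], 1],
  [[-0.08, -0.08, 0], [0, 0, 3], 1],
  [[-0.12, -0.12, 0], [0.1, -0.1, 4.8], 1],
  [[-0.17, -0.17, 0], [0.4, -0.5, 6.4], 1],
  [[-0.22, -0.22, 0], [0.9, -0.9, 8], 1],
  [[-0.25, -0.25, 0], [1.2, -1.2, 8.8], 1],
  [[-0.28, -0.28, 0], [1.4, -1.4, 9.3], 1],
  [[-0.31, -0.31, 0], [1.6, -1.7, 9.5], 1],
  [[-0.34, -0.34, 0], [1.9, -2, 9.4], 1],
  [[-0.37, -0.37, 0], [2.2, -2.3, 9.2], 1],
  [[-0.4, -0.4, 0], [2.5, -2.5, 9.1], 1],
  [[-0.42, -0.42, 0], [2.7, -2.7, 9], 1],
  [[-0.44, -0.44, 0], [2.8, -2.9, 9], 1],
  [[-0.46, -0.46, 0], [3, -3.1, 8.9], 1],
  [[-0.48, -0.48, 0], [3.2, -3.3, 8.9], 1],
  [[-0.495, -0.495, 0], [3.4, -3.4, 8.9], 1],
  [[-0.495, -0.495, 0], [3.4, -3.4, 8.9], 1],
  [[-0.495, -0.495, 0], [3.4, -3.4, 8.9], 1],
  [[-0.495, -0.495, 0], [3.4, -3.4, 8.9], 1],
  [[-0.495, -0.495, 0], [3.4, -3.4, 8.9], 1],
])

```text
time: 13.25
tool_pos: [0.4992, -0.273, 0.1536]
tool_rot: [0.317, 0.359, 0.868, 0.131]
contact_force: [-0.3, -0.4, -3.0]
gripper_width: 0.248
grasp_force: 59.3
```

Run:
```python
from m import *
s=manip.state();q=s['tool_rot'];print(s['time'],s['tool_pos'],np.degrees(np.arccos(-R.from_quat([q[1],q[2],q[3],q[0]]).apply([0,0,1])[2])))
ims=[]
for c in ['scene','top']:
    p=manip.grab_frame(c)
    print(c,[(round(d['score'],2),w(p,d['location']).round(3).tolist()) for d in manip.spot_point(p,'brass_1')])
    im=p['image'][280:400,340:460] if c=='scene' else p['image'][250:370,370:490]
    ims.append(cv2.resize(im,(400,400),interpolation=cv2.INTER_CUBIC))
cv2.imwrite('pics/pour.png',np.hstack(ims)[:,:,::-1])
```

```text
13.25 [ 0.49916917 -0.27303893  0.153626  ] 40.10495879099641
scene [(0.54, [0.464, -0.269, 0.014]), (0.53, [0.452, -0.261, 0.013]), (0.39, [0.463, -0.285, 0.009])]
top [(0.6, [0.467, -0.268, 0.012]), (0.57, [0.448, -0.261, 0.01])]
```

View pics/pour.png

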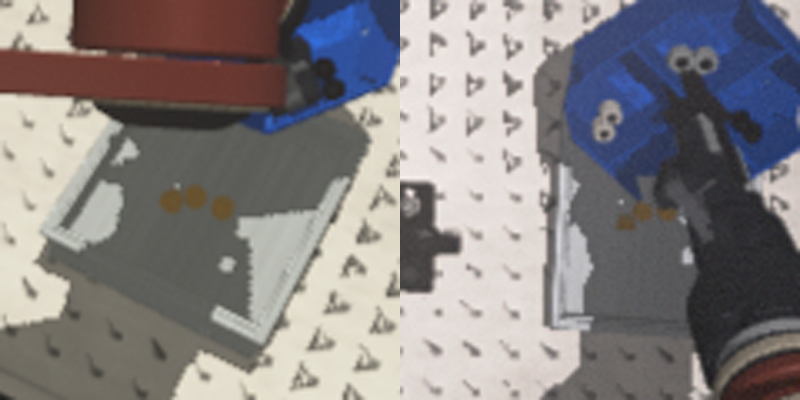

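All three brass nuts lie in the tray (left view at about (170–222,205)). The black nuts, hex nuts and spacers are still in their compartments. Next I'll level and raise the organiser.

Run:
```python
from m import *
for t,T in ((30,[.516,-.273,.17]),(20,[.53,-.273,.2]),(10,[.54,-.273,.225]),(0,[.547,-.273,.243])):
    rel(T,135,[0,-1,0],t)
```

```text
turn [ 1.246e-01  1.248e-01 -1.000e-04] shift cm [-1.68  1.67 -0.18]
turn [ 2.480e-01  2.482e-01 -1.000e-04] shift cm [-3.8   3.8  -1.57]
turn [ 3.714e-01  3.716e-01 -1.000e-04] shift cm [-5.48  5.48 -2.84]
turn [ 4.948e-01  4.950e-01 -1.000e-04] shift cm [-6.68  6.68 -3.76]
```

>>> apply_moves([
  [[0.03, 0.03, 0], [-0.4, 0.4, 0], 1],
  [[0.08, 0.08, 0], [-1, 1, -0.1], 1],
  [[0.125, 0.125, 0], [-1.7, 1.7, -0.2], 1],
  [[0.165, 0.165, 0], [-2.4, 2.4, -0.6], 1],
  [[0.205, 0.205, 0], [-3.1, 3.1, -1.1], 1],
  [[0.248, 0.248, 0], [-3.8, 3.8, -1.6], 1],
  [[0.29, 0.29, 0], [-4.4, 4.4, -2], 1],
  [[0.33, 0.33, 0], [-4.9, 4.9, -2.4], 1],
  [[0.37, 0.37, 0], [-5.5, 5.5, -2.8], 1],
  [[0.41, 0.41, 0], [-5.9, 5.9, -3.2], 1],
  [[0.45, 0.45, 0], [-6.3, 6.3, -3.5], 1],
  [[0.48, 0.48, 0], [-6.6, 6.6, -3.7], 1],
  [[0.495, 0.495, 0], [-6.7, 6.7, -3.8], 1],
  [[0.495, 0.495, 0], [-6.7, 6.7, -3.8], 1],
  [[0.495, 0.495, 0], [-6.7, 6.7, -3.8], 1],
])

```text
time: 14.95
tool_pos: [0.5468, -0.2728, 0.2429]
tool_rot: [-0.0, 0.383, 0.924, 0.0]
contact_force: [0.5, -0.6, -3.1]
gripper_width: 0.253
grasp_force: 59.3
```

Run:
```python
from m import *
a=avg(1,['handle','spout']);print(manip.state()['time'],a)
p=manip.grab_frame('top')
print([(round(d['score'],2),w(p,d['location']).round(3).tolist()) for d in manip.spot_point(p,'brass_1')])
m=(p['image'].astype(int).sum(2)<150).astype(np.uint8);m[:,:262]=0;m[:228]=0;m[320:]=0;m[:,355:]=0
cs=max(cv2.findContours(m,0,1)[0],key=cv2.contourArea);e=cv2.fitEllipse(cs);print(e)
u=cv2.undistortPoints(np.array([[e[0]]]),p['K'],None).ravel()
Rm=R.from_rotvec(np.ravel(p['rvec'])).inv();d=Rm.apply([*u,1]);c=Rm.apply(-np.ravel(p['tvec']));print(c+d*(.003-c[2])/d[2])
rel([.543,.02,.243],110)
```

```text
15.25 {'handle': array([ 0.5456, -0.2723,  0.2458]), 'spout': None}
[(0.6, [0.465, -0.266, 0.01]), (0.35, [0.451, -0.26, 0.01])]Traceback (most recent call last):
  File "<stdin>", line 6, in <module>
ValueError: max() iterable argument is empty
```

Run:
```python
from m import *
p=manip.grab_frame('top')
m=(p['image'].astype(int).sum(2)<240).astype(np.uint8);m[:,:268]=0;m[:230]=0;m[312:]=0;m[:,352:]=0
m=cv2.morphologyEx(m,cv2.MORPH_OPEN,np.ones((7,7)))
e=cv2.fitEllipse(cv2.convexHull(max(cv2.findContours(m,0,1)[0],key=cv2.contourArea)));print(e)
u=cv2.undistortPoints(np.array([[e[0]]]),p['K'],None).ravel()
Rm=R.from_rotvec(np.ravel(p['rvec'])).inv();d=Rm.apply([*u,1]);c=Rm.apply(-np.ravel(p['tvec']));print(c+d*(.003-c[2])/d[2])
rel([.543,.02,.243],110)
cv2.imwrite('pics/mid.png',cv2.resize(p['image'][220:400,260:500,::-1],(800,600)))
```

```text
((309.6778869628906, 271.93951416015625), (70.53128814697266, 71.06722259521484), 173.62596130371094)
[0.5437028  0.01867183 0.003     ]
turn [1.000e-04 0.000e+00 4.358e-01] shift cm [21.   20.44  0.04]
```

View pics/mid.png

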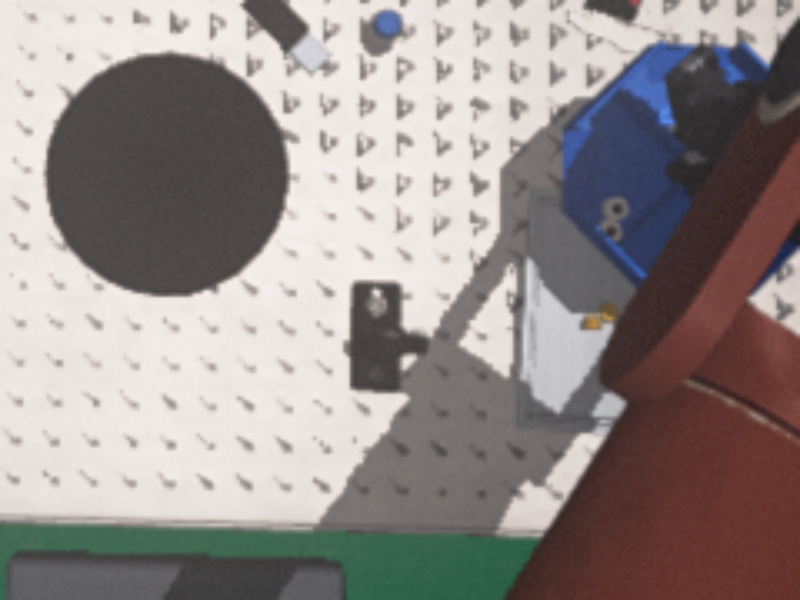

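The mat is clear, centred at (168,174) in the picture, or world (0.543, 0.019). The hex nuts are still in their compartment and the lens stand hasn't moved. Carrying the organiser back now.

>>> apply_moves([
  [[0, 0, 0.02], [0.6, 0.6, 0], 1],
  [[0, 0, 0.05], [2, 2, 0], 1],
  [[0, 0, 0.08], [3.4, 3.3, 0], 1],
  [[0, 0, 0.11], [4.8, 4.7, 0], 1],
  [[0, 0, 0.14], [6.2, 6, 0], 1],
  [[0, 0, 0.17], [7.6, 7.4, 0], 1],
  [[0, 0, 0.2], [9, 8.8, 0], 1],
  [[0, 0, 0.23], [10.4, 10.1, 0], 1],
  [[0, 0, 0.26], [11.8, 11.5, 0], 1],
  [[0, 0, 0.29], [13.2, 12.8, 0], 1],
  [[0, 0, 0.32], [14.6, 14.2, 0], 1],
  [[0, 0, 0.35], [16, 15.6, 0], 1],
  [[0, 0, 0.38], [17.4, 16.9, 0], 1],
  [[0, 0, 0.41], [18.8, 18.3, 0], 1],
  [[0, 0, 0.43], [20.2, 19.7, 0], 1],
  [[0, 0, 0.436], [21, 20.4, 0], 1],
  [[0, 0, 0.436], [21, 20.4, 0], 1],
  [[0, 0, 0.436], [21, 20.4, 0], 1],
])

```text
time: 17.2
tool_pos: [0.5428, 0.0194, 0.2435]
tool_rot: [0.0, 0.573, 0.819, -0.0]
contact_force: [0.3, 0.7, -3.7]
gripper_width: 0.249
grasp_force: 59.3
```

Run:
```python
from m import *
print(avg(2,['handle','spout','organiser']))
rel([.543,.02,.0781],110)
p=manip.grab_frame('scene')
cv2.imwrite('pics/back.png',cv2.resize(p['image'][130:330,200:440,::-1],(720,600),interpolation=cv2.INTER_CUBIC))
```

```text
{'handle': array([ 0.6255, -0.0504,  0.1227]), 'spout': array([0.4818, 0.0506, 0.1793]), 'organiser': array([0.5447, 0.0203, 0.1681])}
turn [0. 0. 0.] shift cm [ 0.02  0.03 16.53]
```

View pics/back.png

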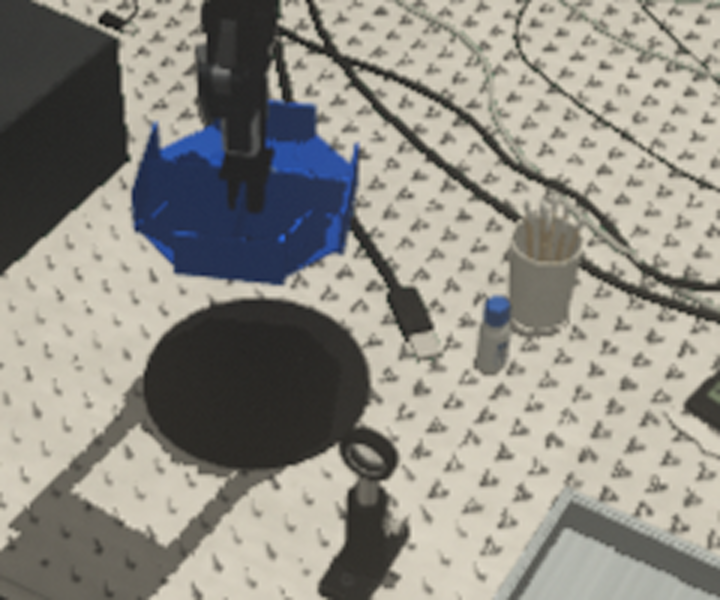

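The picture shows the organiser level at (245,190) above the mat. The lens stand, vial and pot are all in place. I'll lower it and release.

>>> apply_moves([
  [[0, 0, 0], [0, 0, 1], 1],
  [[0, 0, 0], [0, 0, 3], 1],
  [[0, 0, 0], [0, 0, 5], 1],
  [[0, 0, 0], [0, 0, 7], 1],
  [[0, 0, 0], [0, 0, 9], 1],
  [[0, 0, 0], [0, 0, 11], 1],
  [[0, 0, 0], [0, 0, 13], 1],
  [[0, 0, 0], [0, 0, 14.5], 1],
  [[0, 0, 0], [0, 0, 15.4], 1],
  [[0, 0, 0], [0, 0, 15.9], 1],
  [[0, 0, 0], [0, 0, 16.2], 1],
  [[0, 0, 0], [0, 0, 16.4], 1],
  [[0, 0, 0], [0, 0, 16.5], 1],
  [[0, 0, 0], [0, 0, 16.5], 1],
  [[0, 0, 0], [0, 0, 16.5], 1],
])

```text
time: 19.55
tool_pos: [0.5431, 0.0197, 0.0789]
tool_rot: [0.0, 0.574, 0.819, 0.0]
contact_force: [-0.3, -0.0, -3.0]
gripper_width: 0.251
grasp_force: 59.3
```

>>> apply_moves([
  [[0, 0, 0], [0, 0, 0.1], 1],
  [[0, 0, 0], [0, 0, 0.15], 1],
  [[0, 0, 0], [0, 0, 0.2], 1],
  [[0, 0, 0], [0, 0, 0.2], 1],
])

```text
time: 19.95
tool_pos: [0.5434, 0.0197, 0.078]
tool_rot: [0.0, 0.574, 0.819, 0.0]
contact_force: [-3.3, -0.4, 6.2]
gripper_width: 0.247
grasp_force: 60.6
```

Contact is felt (+6 N), so I'll release and retreat straight up.

>>> apply_moves([
  [[0, 0, 0], [0, 0, -0.1], 0.4],
  [[0, 0, 0], [0, 0, -0.1], 0.2],
  [[0, 0, 0], [0, 0, -0.1], 0],
  [[0, 0, 0], [0, 0, -0.1], -0.5],
  [[0, 0, 0], [0, 0, -0.1], -1],
  [[0, 0, 0], [0, 0, -0.1], -1],
  [[0, 0, 0], [0, 0, -0.1], -1],
  [[0, 0, 0], [0, 0, -2], -1],
  [[0, 0, 0], [0, 0, -5], -1],
  [[0, 0, 0], [0, 0, -9], -1],
  [[0, 0, 0], [0, 0, -13], -1],
  [[0, 0, 0], [0, 0, -17], -1],
  [[0, 0, 0], [0, 0, -20], -1],
  [[0, 0, 0], [0, 0, -20], -1],
  [[0, 0, 0], [0, 0, -20], -1],
])

```text
time: 21.45
tool_pos: [0.543, 0.0197, 0.2771]
tool_rot: [0.001, 0.574, 0.819, 0.0]
contact_force: [-0.3, -0.4, 0.1]
gripper_width: 1.0
grasp_force: 0.0
```

Run:
```python
from m import *
print(manip.state()['time'],avg(1,['handle','organiser','spout','lens_stand','blue_vial','objective_can','swab_pot']))
for c in ['scene','top']:
    p=manip.grab_frame(c)
    print([(round(d['score'],2),w(p,d['location']).round(3).tolist()) for d in manip.spot_point(p,'brass_1')])
    if c=='scene':cv2.imwrite('pics/end.png',cv2.resize(p['image'][200:400,220:460,::-1],(720,600),interpolation=cv2.INTER_CUBIC))
```

```text
21.45 {'handle': array([0.482 , 0.0519, 0.0128]), 'organiser': array([0.5433, 0.0206, 0.0019]), 'spout': array([0.4793, 0.0515, 0.0162]), 'lens_stand': array([ 0.4434, -0.1236,  0.0005]), 'blue_vial': array([ 6.440e-01, -1.167e-01,  1.000e-04]), 'objective_can': array([0.432 , 0.2441, 0.0011]), 'swab_pot': array([ 0.7081, -0.1236,  0.0014])}
[(0.6, [0.481, 0.052, 0.016]), (0.57, [0.467, -0.271, 0.012]), (0.53, [0.457, -0.257, 0.009]), (0.53, [0.463, -0.284, 0.009])]
[(0.59, [0.467, -0.283, 0.015]), (0.4, [0.45, -0.255, 0.007]), (0.36, [0.465, -0.266, 0.011])]
```

View pics/end.png

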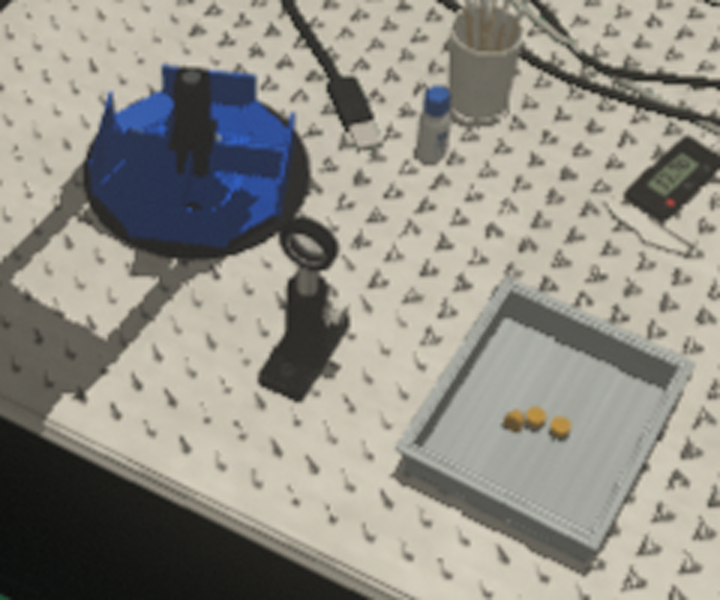

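The three brass nuts are in the tray at (513–560,420). The organiser stands level in the middle of the mat at (200,165), and the bystanders are untouched. Handing in.

```bash
python3 -c "
from plant import manip
print(manip.job_done())"
```

```text
the job is handed in; nothing more can be done
None
```

I handed the job in at about 21 s of the 64 s limit, and the hand-in gave no verdict: the last picture shows the three brass nuts in the tray, the organiser released and level on its mat, and nothing else disturbed; I saw all six other parts in their compartments during the pour, but did not check each one again after setting the organiser down.

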